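# Lock the shaker platform with its hidden-hole pin

### The job

Lock the bench shaker's sliding platform for transport: draw the flat-tabbed lock pin out of its stand, put it through the bush in the platform, and, pressing only lightly on the sprung strip beneath, slide pin and platform along together until the pin drops into the strip's hidden hole. Seat the pin fully home, collar down on the bush, let go of it, and leave the other screw in the stand and everything else on the bench alone.

Things in the scene. Friction and masses are not known exactly. Their poses are not given: they have to be found in the camera images.
- shaker: Low white bench shaker, housing 250 (x) by 280 (y) by 74 mm high, fixed, grey panel on its +x side. Origin: centre of its underside; z up. Its aluminium platform (246 by 290 mm, top 86 mm above the bench) slides along the shaker's y. A tray of capped vials, up to 129 mm high, is clamped on the platform's +x half; the bush is in the -x half.
- bush (a point): Centre of the mouth of the bush: a round vertical through hole, 12 mm diameter, 2 mm chamfer, 18 mm deep, in a square steel boss (50 by 50 mm) of the platform, mouth 98 mm above the bench, 55 mm to the -x side of the shaker's centre line. Axes parallel to the shaker's. Moves with the platform.
- platform (a joint): Platform position, m: 0 = bush at the shaker's y = 0, growing along the shaker's +y, stops at -0.030 and +0.030. Slides with about 1 N of friction, stays where left, starts parked near its -y end. The strip's one hole (12 mm, 2 mm chamfer) is straight under the bush's path and meets the bush at one joint value between -0.006 and +0.024, which cannot be seen or read.
- strip (a joint): How far the sprung lock strip is pressed down, m, 0 = at rest. A level steel strip 8 mm thick, hidden under the platform along the bush's whole path, upper face 36 mm below the bush mouth, on a spring of 1.5 N per mm. Pressing it more than 7.5 mm down (about 11 N) bends it: not allowed. Below it is free room for the pin.
- lock_pin: Steel lock pin, about 0.1 kg, upright in the stand, collar on the stand's top. Origin: centre of the tip, z up. Shaft 10 mm diameter, 54 mm long, 3 mm tip chamfer; collar 22 mm diameter, 54 to 59 mm from the tip; above it a flat grip tab 28 mm along x, 12 mm thick along y, 36 mm tall, top 95 mm from the tip. Home: collar on the boss, tip 54 mm below the bush mouth.
- jack_screw: Look-alike to be left alone in the other hole of the stand: steel screw with a round knob 26 mm diameter and 22 mm tall on a 22 mm collar, 10 mm shaft 40 mm long, no flat tab; its top 67 mm from its origin at its tip, 85 mm above the bench.
- stand: Grey plastic stand fixed on the bench, 130 (x) by 60 (y) by 58 mm high, origin at the centre of its underside, with two vertical 12 mm through holes 68 mm apart along its x; which hole holds the pin varies.
- bottle_a: Amber bottle with black cap, 72 mm diameter, 165 mm high, on the bench; leave alone. Origin under its centre.
- bottle_b: Amber bottle with blue cap, 72 mm diameter, 165 mm high; leave alone. Origin under its centre.
- vial: Small glass vial, 24 mm diameter, 45 mm high, between stand and shaker; leave alone. Origin under its centre.
- jar: Clear jar with white lid, 60 mm diameter, 60 mm high; leave alone. Origin under its centre.
- beaker: Open glass beaker, 66 mm diameter, 80 mm high; leave alone. Origin under its centre.
- tube_rack: Orange rack with capped tubes, 100 by 160 by 103 mm high; leave alone. Origin under its centre.
- tip_box: Red box, 85 by 120 by 50 mm high; leave alone. Origin under its centre.

How it is judged:
On the way, in this order (a step that is already met when the one before it is completed fails the run):
1. the lock pin stands through the bush with its tip down at the hidden strip, not yet home (horizontal distance between lock_pin and bush below 0.006 m and z of lock_pin in the frame of bush between -0.046 and -0.03 m), for 0.1 s.
2. the pin has dropped through the hole of the strip (horizontal distance between lock_pin and bush below 0.006 m and z of lock_pin in the frame of bush below -0.05 m), for 0.1 s.
At the end, for the whole second after the job is handed in: The lock pin stands upright (within 7 degrees), released and at rest in the bush, its tip 51 mm or more below the bush mouth (collar within 3 mm of home), through the strip, which is back within 2.5 mm of rest; the platform is still; the jack screw is in its hole (horizontal distance between lock_pin and bush below 0.005 m and z of lock_pin in the frame of bush below -0.051 m and angle between lock_pin's own z axis and vertical below 0.12 rad and value of joint strip below 0.0025 m and linear speed of lock_pin below 0.01 m/s and not (velocity of joint platform above 0.01 m/s) and velocity of joint platform above -0.01 m/s and horizontal distance between jack_screw and stand below 0.04 m); the robot touches nothing.
It fails at once if the sprung strip is pressed down more than 7.5 mm (about 11 N) (value of joint strip above 0.0075 m).
It fails at once if the jack screw is lifted or moved more than 12 mm (distance of jack_screw from where it was at the start of the episode above 0.012 m).
It fails at once if a bystander on the bench is moved more than 20 mm (distance of any of bottle_a, bottle_b, vial, jar, beaker, tube_rack, tip_box from where it was at the start of the episode above 0.02 m).
It also fails if it takes over 58 s, if anything falls off the work surface, if the arm or the gripper's body presses on something with over 40 N, if the wrist force passes 120 N, or if a joint passes its speed limit or range.

### The arm

A 6-joint arm with a two-finger parallel gripper is mounted at the origin on the work surface. World frame = base frame: x ahead of the robot, y to its left, z up, the work surface at z = 0. Lengths are in m, angles in rad, forces in N, time in s.
With the tool pointing down it reaches from about 0.3 to 0.75 m from the base axis. Payload 8.5 kg.
Tool frame: the origin (TCP) lies at the very end of the fingers, on their centre line; the grasp point (between the pads) lies 19 mm behind it; z points along the fingers, y is the line along which they close (so a half turn about z gives the same grasp; the last joint's range is limited). The gripper opens to 85 mm and grips with 20 to 120 N. Pads are 22 mm wide; open, the fingers measure 114 mm over their backs; the gripper's body (76 mm by 85 mm) begins 54 mm behind the grasp point. The pads swing forward as they close: fully open they stand 13 mm farther back than shut.
Start: joints at [-1.444, 0.381, 1.297, -0, 1.464, -0.215], TCP at [0.184, -0.518, 0.231] pointing down, gripper open.
Joint ranges: [-3.11, 3.11], [-0.89, 2.33], [0.22, 2.48], [-1.42, 4.56], [0.17, 2.85], [-2.88, 2.88]. Speed limits (rad/s): [2.39, 2.39, 3.14, 3.14, 3.14, 3.14].

### API

Orientations are given as a unit quaternion [x, y, z, w].
In Python, from plant import robot, eyes, nets gives the robot as it stands.
- The arm moves only by the tool play_rows, never from a script. Its argument "targets" is a list that holds one entry, the list of rows, each a list of 7 numbers: the shift along the tool's x, y, z in mm, then the turn, a rotation vector about the tool's x, y, z in degrees, then the opening, from 0 (shut) to 1 (fully open). A call has 1 to 8 rows; each row shifts and turns the commanded pose from where the row before left it, along the tool's axes as they then stand; what a row does not reach is not made up. A row lasts 1/12 s, in which the tool goes at most 41.7 mm and 7.16 degrees, less where a joint would pass 70% of its speed; a pose out of reach is approached as far as the arm can. A call with a gripper value outside its range is refused whole. The fingers move at their own pace and stop on an object; "newtons" is the grip in N (left out, the last holds). Time passes only in rows, so rows that do not move let the fingers close. It gives the time, the measured TCP pose, the force, the opening and the grip force at its end, in the units of the state.
- robot.observe(): the state, without advancing time (a new reading comes with each control period).
- eyes.camera(name): name is "scene" or "top" or "wrist"; returns the picture (384x512x3 uint8, red, green, blue); there is no depth.
- eyes.get_calibration(name): a dict with "intrinsics" (3x3 intrinsics, pixels), "eye" and "attitude" of the camera in the world. Camera axes: x right, y up, looking along -z (the intrinsics and any distortion apply to the point x, -y, -z); pixel columns grow to the right and rows downward; lengths in m; the calibration is good to about 2 mm. A picture is of the moment at which its call begins: read the wrist's pose just before it. get_calibration takes no time and is no camera call; for the wrist camera it gives the pose at the moment of the call.
- robot.sign_off(): hands the job in; it is judged then, once.
Trained networks look in the newest picture that a camera, given by its name, has taken for a name from the list of things; names that differ only in an ending like _2 or _b are one class to them, and where a whole thing is asked for, a point or a joint stands for the part that bears it (a point fixed in the world has none). Each returns a list of dicts, best first, with "p" (0 to 1); they miss things now and then, are a little off and sometimes report something else, mostly with a low value. They report only what shows in the picture. A call takes as long as a camera call.
- nets.outline_of(camera, thing): "mask" (384x512 bool, what is visible of it) and "rect" ([left, top, width, height] in pixels, round what is visible of it).
The state is a dict: "time_s": time; "q": joint angles; "joint_vel": joint speeds; "joint_torque": joint torques, N m; "position": TCP position; "ee_rot": TCP orientation; "wrist_force": force on the tool from outside, world axes, zero at the start; "torque": the same for the moment, N m; "opening": opening from 0.0 (shut) to 1.0 (fully open); "finger_force": force on a finger pad.
Only numpy, scipy, OpenCV 4.12 (cv2) and the standard library are available. Lean on these libraries where they do the work, as an engineer would, in place of code of your own. Each camera call takes 0.05 s, during which the arm holds its last target. There are 200 camera calls.

## Working session

There is one attempt and no reset: what is moved stays moved. The work goes in short steps, Python scripts to look and compute and a tool call to move; the robot and the scene stay as the last step left them, time stands still between calls to the robot, and variables do not carry over. Pictures are saved under pics/ and viewed, at most 10 in all, crops included, and the job is handed in when it is done.

Besides the shell and the picture viewer there is one more tool, called after "Emit:" by a JSON object that holds its "op" and its "data", one argument or row to a line. play_rows: Moves the arm, as the interface text tells. Its arguments: {"type":"object","properties":{"targets":{"type":"array"},"newtons":{"type":"number"}},"required":["targets"]}

```bash
ls; mkdir -p pics
python3 - <<'E'
from plant import robot, eyes, nets
import cv2,numpy as np
s=robot.observe();print(s)
ims=[]
for c in("scene","top"):
    im=eyes.camera(c);cv2.imwrite(f"pics/{c}0.png",im[:,:,::-1])
    k=eyes.get_calibration(c);print(c,k)
    for t in("lock_pin","jack_screw","stand","bush","shaker","vial"):
        print(c,t,[(round(d["p"],2),d["rect"]) for d in nets.outline_of(c,t)[:2]])
E
```

```text
pics
{'time_s': 0.0, 'q': array([-1.44433212e+00,  3.81198230e-01,  1.29829224e+00,  2.77330877e-07,
        1.46359130e+00, -2.15292863e-01]), 'joint_vel': array([-0.00187104, -0.00144462, -0.00191376, -0.0001762 ,  0.00023279,
        0.0004007 ]), 'joint_torque': array([-5.83125075e-05, -4.48455727e+01, -2.31271702e+01, -2.63428892e-04,
        4.78125847e-03, -1.07199045e-05]), 'position': array([ 0.18429109, -0.51788342,  0.23069997]), 'ee_rot': array([ 9.85435483e-01,  1.70048093e-01,  3.31957537e-05, -7.43814480e-04]), 'wrist_force': array([-0.25140344, -0.22084511,  0.47914422]), 'torque': array([-0.00276846,  0.0175378 , -0.04388753]), 'finger_force': 0.0, 'opening': 1.0009280521860082}
scene {'intrinsics': array([[418.31014597,   0.        , 254.19489582],
       [  0.        , 418.31014597, 190.68675629],
       [  0.        ,   0.        ,   1.        ]]), 'eye': array([ 1.47058722, -0.5846714 ,  0.92387371]), 'attitude': array([0.3670373 , 0.19995504, 0.43716225, 0.79636096])}
scene lock_pin []
scene jack_screw [(0.66, [180.4, 198.2, 5.7, 15.5])]
scene stand [(0.85, [161.7, 187.9, 39.9, 45.2])]
scene bush [(0.9, [236.1, 128.8, 108.0, 61.7])]
scene shaker [(0.83, [236.2, 124.9, 113.4, 77.6])]
scene vial []
top {'intrinsics': array([[372.04944163,   0.        , 258.29777694],
       [  0.        , 372.04944163, 192.91428625],
       [  0.        ,   0.        ,   1.        ]]), 'eye': array([ 0.49622164, -0.05109406,  1.24591532]), 'attitude': array([-0.03880233,  0.03840432,  0.71072191, -0.70135145])}
top lock_pin [(0.4, [326.0, 226.5, 4.6, 7.7])]
top jack_screw [(0.6, [320.3, 203.4, 12.4, 9.2])]
top stand [(0.66, [315.0, 198.3, 20.0, 44.4])]
top bush [(0.76, [144.5, 176.7, 102.0, 84.4])]
top shaker [(0.88, [134.7, 164.9, 111.7, 99.4]), (0.54, [393.7, 208.1, 44.3, 29.8])]
top vial []
```

```bash
cat > h.py <<'E'
from plant import robot, eyes, nets
import cv2,numpy as np
from scipy.spatial.transform import Rotation as R
def ray(c,uv,z,k=None):
    k=k or eyes.get_calibration(c);K=k["intrinsics"]
    d=np.linalg.inv(K)@[uv[0],uv[1],1];d=R.from_quat(k["attitude"]).apply(d*[1,-1,-1])
    return k["eye"]+d*(z-k["eye"][2])/d[2]
def proj(c,P,k=None):
    k=k or eyes.get_calibration(c)
    p=R.from_quat(k["attitude"]).inv().apply(np.atleast_2d(P)-k["eye"])*[1,-1,-1]
    p=p@k["intrinsics"].T;return p[:,:2]/p[:,2:]
E
python3 - <<'E'
from h import *
print("pin",ray("top",(328.3,230.3),.153-.058+.058-.054+.0),"jack",ray("top",(326.5,208),.085))
print("stand",ray("top",(325,220.5),.05))
im=cv2.imread("pics/top0.png")
cv2.imwrite("pics/top0b.png",cv2.resize(im[130:330,110:470],None,fx=2.2,fy=2.2,interpolation=2))
E
```

```text
pin [ 0.50382407 -0.26441049  0.099     ] jack [ 0.57329425 -0.26372907  0.085     ]
stand [ 0.53554846 -0.26399894  0.05      ]
```

View pics/top0b.png

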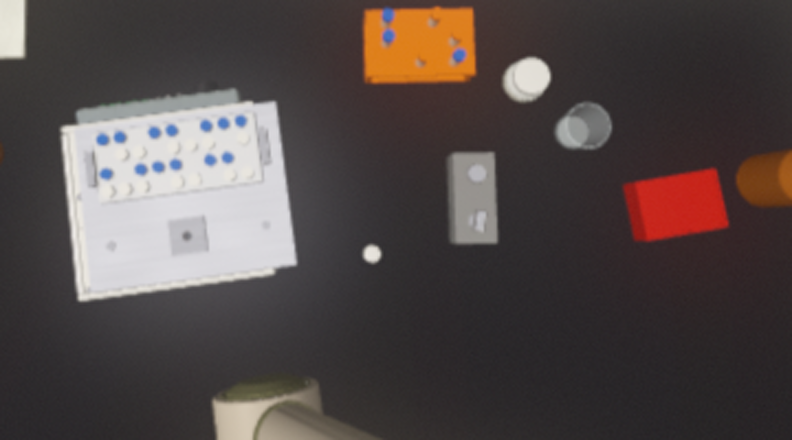

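View pics/scene0.png

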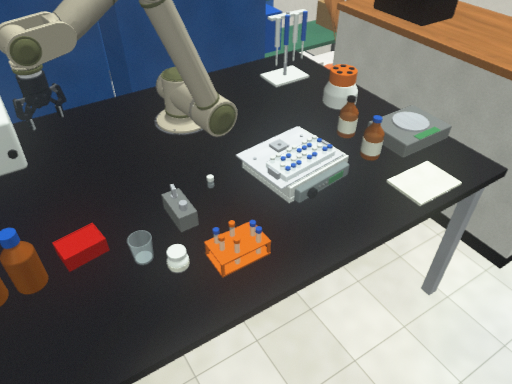

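The top view shows the pin (tab) at crop (479,221), the jack knob at (477,173) and the bush at (187,236). The shaker is turned a few degrees counter-clockwise, and the stand is roughly aligned. The vial at (372,254) stands between stand and shaker. Next I'll compute the bush and the move to a view over the pin.

Run:
```python
from h import *
f=lambda u,v:(110+u/2.2,130+v/2.2)
b=ray("top",f(187,236),.098);print("bush",b)
for p,z in(((63,127),.086),((80,300),.07),((276,102),.086),((296,265),.086),((372,254),.045)):print(ray("top",f(*p),z))
s=robot.observe();Rt=R.from_quat(s["ee_rot"])
k=eyes.get_calibration("wrist")
print("cam in tool",Rt.inv().apply(k["eye"]-s["position"]),(Rt.inv()*R.from_quat(k["attitude"])).as_matrix().round(2))
print("move to above pin, tool axes mm",Rt.inv().apply(np.array([.503,-.264,.20])-s["position"])*1000)
```

```text
bush [0.48797272 0.14448304 0.098     ]
[0.64485318 0.32449737 0.086     ]
[0.39981626 0.30021675 0.07      ]
[0.67687583 0.0200194  0.086     ]
[ 0.4454935  -0.00651494  0.086     ]
[ 0.45806274 -0.11553708  0.045     ]
cam in tool [ 0.0830983  -0.00076169 -0.14259388] [[-0.    0.95  0.32]
 [ 1.    0.   -0.  ]
 [-0.    0.32 -0.95]]
move to above pin, tool axes mm [ 385.42256079 -132.64049317   31.32868153]
```

Emit:
{"op": "play_rows", "data": {
  "targets": [
    [[0,0,0,0,0,6.5,1],[0,0,0,0,0,6.5,1],[0,0,0,0,0,6.5,1],[30,-24,0,0,0,0,1],[30,-24,0,0,0,0,1],[30,-24,0,0,0,0,1],[30,-24,0,0,0,0,1],[30,-24,0,0,0,0,1]]
  ],
  "newtons": 40
}}

```text
time_s: 1.37
position: [0.3353, -0.3966, 0.2315]
ee_rot: [1.0, 0.001, 0.0, 0.0]
wrist_force: [0.9, -0.0, 1.0]
opening: 1.003
finger_force: 0.0
```

Emit:
{"op": "play_rows", "data": {
  "targets": [
    [[30,-24,0,0,0,0,1],[30,-24,0,0,0,0,1],[30,-24,0,0,0,0,1],[30,-24,0,0,0,0,1],[30,-24,10,0,0,0,1],[10,-8,10,0,0,0,1],[0,0,0,0,0,0,1],[0,0,0,0,0,0,1]]
  ]
}}

```text
time_s: 2.03
position: [0.4937, -0.2696, 0.2107]
ee_rot: [1.0, 0.001, -0.001, -0.0]
wrist_force: [0.0, 0.4, 0.1]
opening: 0.996
finger_force: 0.0
```

```bash
cat > w.py <<'E'
from h import *
import sys
n=sys.argv[1]
s=robot.observe();k=eyes.get_calibration("wrist");im=eyes.camera("wrist");cv2.imwrite(f"pics/{n}.png",im[:,:,::-1])
Rt=R.from_quat(s["ee_rot"]);print(s["time_s"],s["position"],Rt.as_matrix().round(4).tolist())
np.save(f"pics/{n}.npy",dict(s=s,k=k),allow_pickle=True)
for t in sys.argv[2:]:
    for d in nets.outline_of("wrist",t)[:2]:
        m=d["mask"];c=np.argwhere(m).mean(0)[::-1] if m.any() else None
        print(t,round(d["p"],2),d["rect"],c,cv2.minAreaRect(np.argwhere(m)[:,::-1].astype(np.float32)))
E
python3 w.py w1 lock_pin jack_screw stand
```

```text
2.0333 [ 0.49373919 -0.26957393  0.21071609] [[1.0, 0.0027, -0.0015], [0.0027, -1.0, 0.0007], [-0.0015, -0.0007, -1.0]]
lock_pin 0.7 [233.2, 157.1, 19.8, 34.7] [243.76693227 173.37848606] ((244.5, 174.0), (34.0, 19.0), 90.0)
jack_screw 0.74 [227.1, 88.3, 27.0, 31.2] [243.17752443 102.27198697] ((243.0, 102.0), (28.0, 26.0), 90.0)
stand 0.68 [213.1, 69.3, 60.6, 130.2] [244.26535547 129.91713687] ((245.59796142578125, 131.84146118164062), (127.92398071289062, 61.03269577026367), 88.02507019042969)
stand 0.59 [436.8, 98.7, 75.2, 96.6] [475.35788754 149.0374295 ] ((473.5, 148.0), (88.0, 75.0), 90.0)
```

View pics/w1.png

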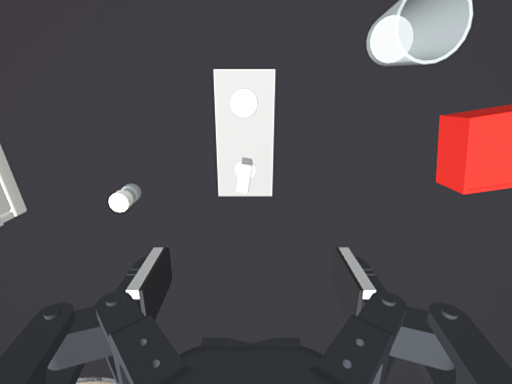

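The stand is upright in the image. The tab is at about (244,175) and looks turned by a few degrees; I'll zoom in.

Run:
```python
import cv2
im=cv2.imread("pics/w1.png")[140:210,205:285]
cv2.imwrite("pics/w1c.png",cv2.resize(im,None,fx=8,fy=8,interpolation=2))
```

```text
(no output)
```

View pics/w1c.png

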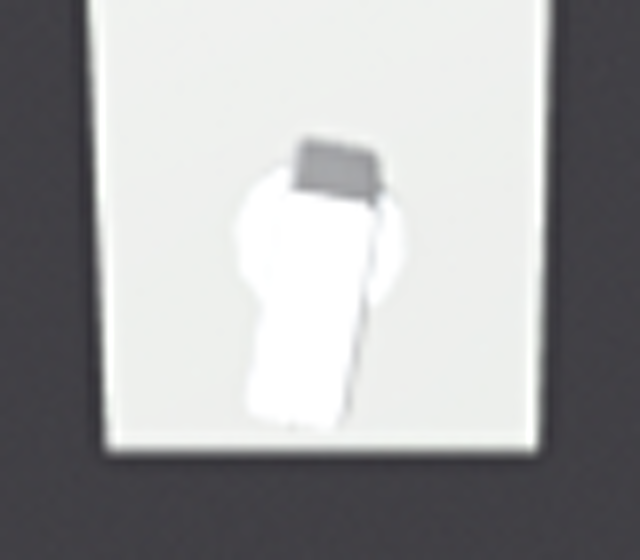

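The top face of the tab has crop corners (294,190), (376,203), (338,430), (248,412), a turn of about 10°.

Run:
```python
from h import *
D=np.load("pics/w1.npy",allow_pickle=True).item();k=D["k"];s=D["s"]
c=np.array([ray("wrist",(205+u/8-.5,140+v/8-.5),.099,k) for u,v in((294,190),(376,203),(338,430),(248,412))])
m=(c[0]+c[1])/2-(c[2]+c[3])/2
print(c,c.mean(0),"len",np.linalg.norm(m),np.linalg.norm(c[0]-c[1]),"yaw",np.degrees(np.arctan2(m[1],m[0])))
print("collar",ray("wrist",(205+320/8,140+235/8),.063,k))
print("jack",ray("wrist",(243.5,103),.085,k))
```

```text
[[ 0.51952059 -0.26011353  0.099     ]
 [ 0.51800623 -0.2696147   0.099     ]
 [ 0.49017362 -0.26515459  0.099     ]
 [ 0.49242379 -0.25438729  0.099     ]] [ 0.50503106 -0.26231753  0.099     ] len 0.027932961892192673 0.009621098695139062 yaw -10.505832208576127
collar [ 0.50477695 -0.26286899  0.063     ]
jack [ 0.57245052 -0.26216441  0.085     ]
```

Emit:
{"op": "play_rows", "data": {
  "targets": [
    [[11,-7,0,0,0,0,0.7],[0,0,0,0,0,5.2,0.7],[0,0,30,0,0,5.3,0.7],[0,0,30,0,0,0,0.7],[0,0,30,0,0,0,0.7],[0,0,25,0,0,0,0.7],[0,0,15,0,0,0,0.7],[0,0,0,0,0,0,0.7]]
  ]
}}

```text
time_s: 2.9
position: [0.504, -0.262, 0.0784]
ee_rot: [0.996, -0.091, -0.002, -0.002]
wrist_force: [-0.2, 1.0, -0.2]
opening: 0.696
finger_force: 0.0
```

```bash
python3 w.py w2 lock_pin
```

```text
2.9 [ 0.50397552 -0.2619566   0.07844455] [[0.9834, -0.1816, -0.0042], [-0.1816, -0.9834, 0.0036], [-0.0048, -0.0028, -1.0]]
lock_pin 0.89 [233.4, 215.6, 35.9, 76.1] [251.88445154 251.32108626] ((252.0, 253.5), (73.0, 34.0), 90.0)
lock_pin 0.64 [198.3, 103.5, 55.4, 56.2] [226.53140533 130.21238138] ((226.75001525878906, 130.25), (50.91168212890625, 53.03300857543945), 45.0)
```

View pics/w2.png

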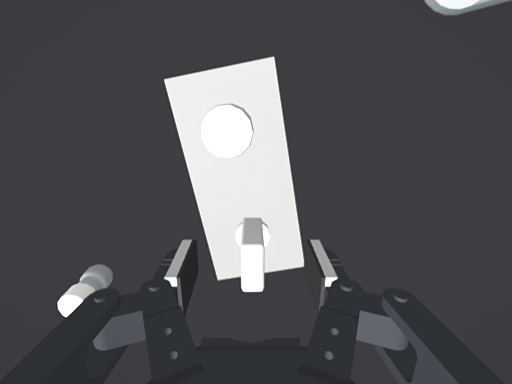

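The tab is aligned and centred between the pads (x about 253), so I'll descend 11 mm and close.

Emit:
{"op": "play_rows", "data": {
  "targets": [
    [[0,0,11,0,0,0,0.7],[0,0,0,0,0,0,0.3],[0,0,0,0,0,0,0.05],[0,0,0,0,0,0,0],[0,0,0,0,0,0,0],[0,0,0,0,0,0,0],[0,0,0,0,0,0,0],[0,0,0,0,0,0,0]]
  ],
  "newtons": 60
}}

```text
time_s: 3.67
position: [0.5054, -0.2631, 0.0715]
ee_rot: [0.996, -0.091, 0.001, 0.001]
wrist_force: [-0.5, 0.9, 6.5]
opening: 0.127
finger_force: 58.9
```

Emit:
{"op": "play_rows", "data": {
  "targets": [
    [[0,0,-10,0,0,0,0],[0,0,-20,0,0,0,0],[0,0,-25,0,0,0,0],[0,0,-25,0,0,0,0],[0,0,-25,0,0,0,0],[0,0,-25,0,0,-5.5,0],[0,0,-5,0,0,-5.5,0],[0,0,0,0,0,-5.5,0]]
  ]
}}

```text
time_s: 4.33
position: [0.5055, -0.263, 0.2084]
ee_rot: [0.998, 0.055, 0.002, 0.002]
wrist_force: [0.3, -0.1, -1.1]
opening: 0.13
finger_force: 59.0
```

Emit:
{"op": "play_rows", "data": {
  "targets": [
    [[3,-30,0,0,0,0,0],[3,-40,0,0,0,0,0],[3,-40,0,0,0,0,0],[3,-40,0,0,0,0,0],[3,-40,0,0,0,0,0],[3,-40,0,0,0,0,0],[3,-40,0,0,0,0,0],[4,-40,0,0,0,0,0]]
  ]
}}

```text
time_s: 5.0
position: [0.4962, 0.0501, 0.2061]
ee_rot: [0.999, 0.053, 0.0, 0.0]
wrist_force: [2.2, 0.4, -1.1]
opening: 0.126
finger_force: 59.0
```

Emit:
{"op": "play_rows", "data": {
  "targets": [
    [[0,-20,0,0,0,0,0],[0,-7,0,0,0,0,0],[0,0,0,0,0,0,0],[0,0,0,0,0,0,0]]
  ]
}}

```text
time_s: 5.33
position: [0.4942, 0.0745, 0.2056]
ee_rot: [0.999, 0.053, 0.0, 0.0]
wrist_force: [0.6, -0.6, -1.4]
opening: 0.129
finger_force: 59.0
```

```bash
python3 w.py w3 lock_pin bush
```

```text
5.3333 [0.49418011 0.07445474 0.20563545] [[0.9944, 0.1061, 0.0003], [0.1061, -0.9944, -0.0004], [0.0002, 0.0005, -1.0]]
lock_pin 0.96 [232.5, 203.6, 33.5, 101.0] [250.59334006 256.20585267] ((250.5, 252.5), (97.0, 29.0), 90.0)
bush 0.71 [3.2, 0.0, 338.9, 242.8] [170.05970549 113.97874731] ((168.5, 120.5), (241.0, 337.0), 90.0)
```

View pics/w3.png

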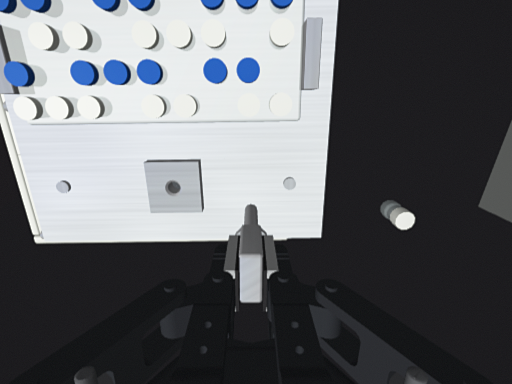

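The picture shows the bush mouth at (173,187) and the pin tip, the far end of the shaft, at about (250,207). I'll check the tip against its expected place.

Run:
```python
from h import *
D=np.load("pics/w3.npy",allow_pickle=True).item();k=D["k"];s=D["s"];Rt=R.from_quat(s["ee_rot"])
b=ray("wrist",(173,187),.098,k);print("bush",b)
# boss corners yaw
c=[ray("wrist",p,.098,k) for p in((144,161),(199,159),(202,211),(152,212))];print(np.array(c),np.mean(c,0))
t=s["position"]
print("proj tip/tabtop",proj("wrist",[[t[0],t[1],.138],[t[0],t[1],.141],[t[0],t[1],.233]],k))
im=cv2.imread("pics/w3.png");cr=im[150:310,200:300];cv2.imwrite("pics/w3c.png",np.hstack([cv2.resize(cr,None,fx=3.7,fy=3.7,interpolation=2),cv2.resize(im[140:230,130:210],(400,450))[:450].repeat(1,0) if 0 else cv2.copyMakeBorder(cv2.resize(im[140:230,130:215],(425,450),interpolation=2),0,592-450,0,0,0)]))
e=b-t;print("move tool mm",Rt.inv().apply(e)*1000)
```

```text
bush [0.49071832 0.14779222 0.098     ]
[[0.51278933 0.17443033 0.098     ]
 [0.51991386 0.12483295 0.098     ]
 [0.46930988 0.11954001 0.098     ]
 [0.46317991 0.16749983 0.098     ]] [0.49129825 0.14657578 0.098     ]
proj tip/tabtop [[251.39021946 206.93539211]
 [251.40675614 208.31798514]
 [252.25031369 278.84584609]]
move tool mm [  4.31916252 -73.34125121 107.60188867]
```

View pics/w3c.png

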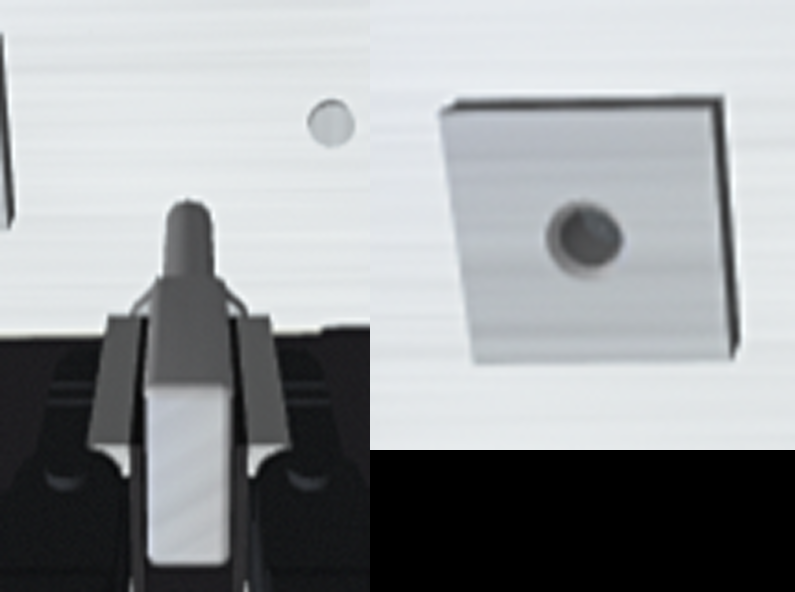

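The pin is on the TCP axis: predicted and seen positions agree within 1 px. Now I'll move over the bush with the tip about 10 mm above it and look again.

Emit:
{"op": "play_rows", "data": {
  "targets": [
    [[1,-25,0,0,0,0,0],[1,-25,0,0,0,0,0],[1,-15,10,0,0,0,0],[0,-8,10,0,0,0,0],[0,0,10,0,0,0,0],[0,0,0,0,0,0,0],[0,0,0,0,0,0,0]]
  ]
}}

```text
time_s: 6.07
position: [0.4893, 0.1471, 0.1748]
ee_rot: [0.999, 0.053, -0.001, 0.0]
wrist_force: [-0.2, 0.4, -1.3]
opening: 0.127
finger_force: 59.0
```

```bash
python3 w.py w4
python3 - <<'E'
from h import *
D=np.load("pics/w4.npy",allow_pickle=True).item();k=D["k"];t=D["s"]["position"];zt=.004+t[2]-.0715
print(zt,proj("wrist",[[t[0],t[1],zt],[t[0],t[1],.098]],k))
im=cv2.imread("pics/w4.png");cv2.imwrite("pics/w4c.png",cv2.resize(im[150:250,190:310],None,fx=5.5,fy=5.5,interpolation=2))
E
```

```text
6.0667 [0.48934691 0.14709694 0.17482968] [[0.9945, 0.1049, -0.0015], [0.1049, -0.9945, -0.0003], [-0.0016, 0.0001, -1.0]]
0.10732968156642263 [[251.38431223 206.84473618]
 [251.33908697 202.74198335]]
```

View pics/w4c.png

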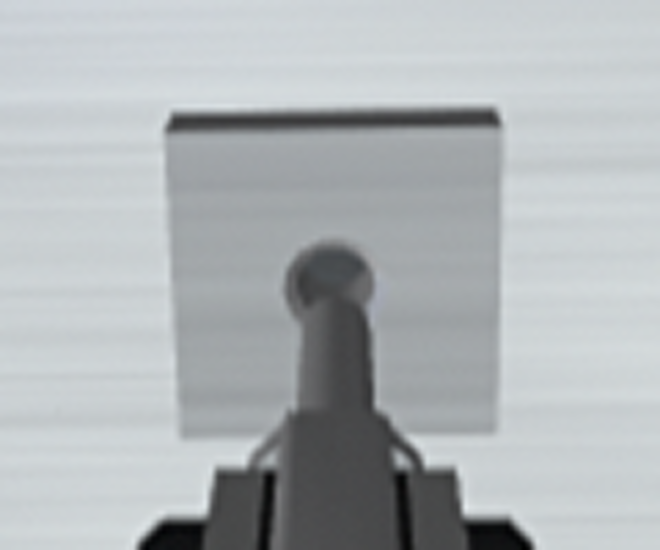

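The hole centre is about 1.2 px left of and above the pin axis, at roughly 1 mm/px, so I'll correct for that and descend.

Emit:
{"op": "play_rows", "data": {
  "targets": [
    [[1,-1,0,0,0,0,0],[0,0,6,0,0,0,0],[0,0,6,0,0,0,0],[0,0,4,0,0,0,0],[0,0,4,0,0,0,0],[0,0,0,0,0,0,0]]
  ]
}}

```text
time_s: 6.62
position: [0.4901, 0.1489, 0.1544]
ee_rot: [0.999, 0.053, -0.001, 0.0]
wrist_force: [1.7, -1.1, -0.7]
opening: 0.126
finger_force: 59.0
```

Emit:
{"op": "play_rows", "data": {
  "targets": [
    [[0,0,6,0,0,0,0],[0,0,6,0,0,0,0],[0,0,5,0,0,0,0],[0,0,3,0,0,0,0],[0,0,0,0,0,0,0]]
  ]
}}

```text
time_s: 7.03
position: [0.49, 0.1491, 0.1345]
ee_rot: [0.999, 0.053, -0.001, -0.0]
wrist_force: [1.2, -0.1, -1.5]
opening: 0.128
finger_force: 59.0
```

Emit:
{"op": "play_rows", "data": {
  "targets": [
    [[0,0,2,0,0,0,0],[0,0,2,0,0,0,0],[0,0,1,0,0,0,0],[0,0,1,0,0,0,0],[0,0,1,0,0,0,0],[0,0,0,0,0,0,0],[0,0,0,0,0,0,0]]
  ]
}}

```text
time_s: 7.62
position: [0.4902, 0.1491, 0.1284]
ee_rot: [0.999, 0.053, 0.0, -0.0]
wrist_force: [-0.0, 0.1, 0.5]
opening: 0.127
finger_force: 59.2
```

The pin touches the strip at about 2 N. I'll add 1.5 mm, then slide along +y (tool −y) in steps and watch the vertical force.

Emit:
{"op": "play_rows", "data": {
  "targets": [
    [[0,0,1,0,0,0,0],[0,0,0.5,0,0,0,0],[0,0,0,0,0,0,0]]
  ]
}}

```text
time_s: 7.87
position: [0.4903, 0.1491, 0.1269]
ee_rot: [0.999, 0.053, 0.0, -0.0]
wrist_force: [-0.7, 0.5, 2.8]
opening: 0.129
finger_force: 59.5
```

Emit:
{"op": "play_rows", "data": {
  "targets": [
    [[0,-2,0,0,0,0,0],[0,-3,0,0,0,0,0],[0,-3,0,0,0,0,0],[0,-2,0,0,0,0,0],[0,0,0,0,0,0,0]]
  ]
}}

```text
time_s: 8.28
position: [0.4892, 0.1595, 0.1269]
ee_rot: [0.999, 0.053, 0.0, -0.0]
wrist_force: [0.4, -1.7, 2.3]
opening: 0.13
finger_force: 59.5
```

Emit:
{"op": "play_rows", "data": {
  "targets": [
    [[0,-2,0,0,0,0,0],[0,-3,0,0,0,0,0],[0,-3,0,0,0,0,0],[0,0,0,0,0,0,0]]
  ]
}}

```text
time_s: 8.62
position: [0.4883, 0.1676, 0.1268]
ee_rot: [0.999, 0.053, 0.0, -0.0]
wrist_force: [-0.8, -0.8, 2.0]
opening: 0.126
finger_force: 59.6
```

Emit:
{"op": "play_rows", "data": {
  "targets": [
    [[0,-1.5,0,0,0,0,0],[0,-1.5,0,0,0,0,0],[0,0,0,0,0,0,0]]
  ]
}}

```text
time_s: 8.87
position: [0.488, 0.1702, 0.1268]
ee_rot: [0.999, 0.053, 0.0, -0.0]
wrist_force: [-0.2, -2.6, 1.9]
opening: 0.126
finger_force: 59.6
```

Emit:
{"op": "play_rows", "data": {
  "targets": [
    [[0,-1.5,0,0,0,0,0],[0,-1.5,0,0,0,0,0],[0,0,0,0,0,0,0]]
  ]
}}

```text
time_s: 9.12
position: [0.4877, 0.1732, 0.1268]
ee_rot: [0.999, 0.053, 0.0, -0.0]
wrist_force: [-0.1, -1.5, 1.6]
opening: 0.126
finger_force: 59.5
```

Emit:
{"op": "play_rows", "data": {
  "targets": [
    [[0,-1.5,0,0,0,0,0],[0,-1.5,0,0,0,0,0],[0,0,0,0,0,0,0]]
  ]
}}

```text
time_s: 9.37
position: [0.4871, 0.1765, 0.1265]
ee_rot: [0.999, 0.053, -0.0, -0.0]
wrist_force: [-0.5, -0.1, -1.5]
opening: 0.13
finger_force: 59.0
```

The force fell to baseline at y ≈ 0.1765, so the leading edge is over the hole. I'll go a little further and probe down gently.

Emit:
{"op": "play_rows", "data": {
  "targets": [
    [[0,-1.5,0,0,0,0,0],[0,-0.5,0,0,0,0,0],[0,0,0,0,0,0,0]]
  ]
}}

```text
time_s: 9.62
position: [0.487, 0.1781, 0.1266]
ee_rot: [0.999, 0.053, -0.0, -0.0]
wrist_force: [-0.4, 0.3, -1.3]
opening: 0.131
finger_force: 59.0
```

Emit:
{"op": "play_rows", "data": {
  "targets": [
    [[0,0,1,0,0,0,0],[0,0,1,0,0,0,0],[0,0,0,0,0,0,0]]
  ]
}}

```text
time_s: 9.87
position: [0.4871, 0.1779, 0.1246]
ee_rot: [0.999, 0.053, -0.0, -0.0]
wrist_force: [0.5, 0.0, -0.5]
opening: 0.13
finger_force: 59.0
```

Emit:
{"op": "play_rows", "data": {
  "targets": [
    [[0,-0.5,0,0,0,0,0],[0,-0.5,0,0,0,0,0],[0,0,0,0,0,0,0]]
  ]
}}

```text
time_s: 10.12
position: [0.487, 0.1789, 0.1248]
ee_rot: [0.999, 0.053, -0.0, 0.0]
wrist_force: [-0.2, -2.0, -1.1]
opening: 0.131
finger_force: 58.9
```

Emit:
{"op": "play_rows", "data": {
  "targets": [
    [[0,0,1,0,0,0,0],[0,0,0.5,0,0,0,0],[0,0,0,0,0,0,0]]
  ]
}}

```text
time_s: 10.37
position: [0.4871, 0.1789, 0.1233]
ee_rot: [0.999, 0.053, -0.0, -0.0]
wrist_force: [-1.1, -0.6, -0.9]
opening: 0.13
finger_force: 58.9
```

Emit:
{"op": "play_rows", "data": {
  "targets": [
    [[0,-0.5,0,0,0,0,0],[0,0,1,0,0,0,0],[0,0,1,0,0,0,0],[0,0,1,0,0,0,0],[0,0,0,0,0,0,0]]
  ]
}}

```text
time_s: 10.78
position: [0.487, 0.1792, 0.1202]
ee_rot: [0.999, 0.053, -0.0, 0.0]
wrist_force: [0.3, -3.2, -0.1]
opening: 0.131
finger_force: 59.1
```

Emit:
{"op": "play_rows", "data": {
  "targets": [
    [[0,0.5,0,0,0,0,0],[0,0,1,0,0,0,0],[0,0,1,0,0,0,0],[0,0,1,0,0,0,0],[0,0,0,0,0,0,0]]
  ]
}}

```text
time_s: 11.2
position: [0.487, 0.179, 0.1171]
ee_rot: [0.999, 0.053, -0.0, -0.0]
wrist_force: [0.2, -1.1, -0.4]
opening: 0.13
finger_force: 59.1
```

Emit:
{"op": "play_rows", "data": {
  "targets": [
    [[0,0,1.5,0,0,0,0],[0,0,1.5,0,0,0,0],[0,0,1,0,0,0,0],[0,0,0.5,0,0,0,0],[0,0,0,0,0,0,0]]
  ]
}}

```text
time_s: 11.62
position: [0.487, 0.1789, 0.1127]
ee_rot: [0.999, 0.053, -0.0, -0.0]
wrist_force: [0.4, 0.2, -0.5]
opening: 0.13
finger_force: 59.1
```

Emit:
{"op": "play_rows", "data": {
  "targets": [
    [[0,0,1,0,0,0,0],[0,0,0.5,0,0,0,0],[0,0,0,0,0,0,0],[0,0,0,0,0,0,0]]
  ]
}}

```text
time_s: 11.95
position: [0.4871, 0.179, 0.1115]
ee_rot: [0.999, 0.053, 0.0, -0.0]
wrist_force: [-0.4, -0.3, 3.0]
opening: 0.129
finger_force: 59.5
```

The collar is on the boss: z matches the prediction and the force is rising. I'll open and retreat upward.

Emit:
{"op": "play_rows", "data": {
  "targets": [
    [[0,0,0,0,0,0,0.15],[0,0,0,0,0,0,0.25],[0,0,0,0,0,0,0.45],[0,0,0,0,0,0,0.6],[0,0,0,0,0,0,0.6],[0,0,-15,0,0,0,0.6],[0,0,-30,0,0,0,0.6],[0,0,-40,0,0,0,0.6]]
  ]
}}

```text
time_s: 12.62
position: [0.4859, 0.1787, 0.1953]
ee_rot: [0.999, 0.053, -0.003, 0.0]
wrist_force: [0.4, 1.3, -0.4]
opening: 0.597
finger_force: 0.0
```

Emit:
{"op": "play_rows", "data": {
  "targets": [
    [[0,0,-30,0,0,0,0.6],[0,0,0,0,0,0,0.6],[0,0,0,0,0,0,0.6],[0,0,0,0,0,0,0.6]]
  ]
}}

```text
time_s: 12.95
position: [0.4866, 0.1788, 0.2254]
ee_rot: [0.999, 0.053, -0.001, 0.0]
wrist_force: [0.3, -0.2, -1.0]
opening: 0.602
finger_force: 0.0
```

```bash
python3 w.py w5 lock_pin
python3 - <<'E'
from h import *
D=np.load("pics/w5.npy",allow_pickle=True).item()
print(proj("wrist",[[.487,.179,.139],[.487,.179,.098]],D["k"]))
E
```

```text
12.95 [0.48664506 0.17882051 0.22543676] [[0.9944, 0.1059, -0.0014], [0.1059, -0.9944, -0.0001], [-0.0014, -0.0, -1.0]]
lock_pin 0.95 [237.8, 173.0, 22.7, 40.2] [250.32305195 192.00487013] ((250.5, 193.0), (21.0, 38.0), 0.0)
[[251.18443689 198.39584264]
 [251.05282652 184.58415786]]
```

View pics/w5.png

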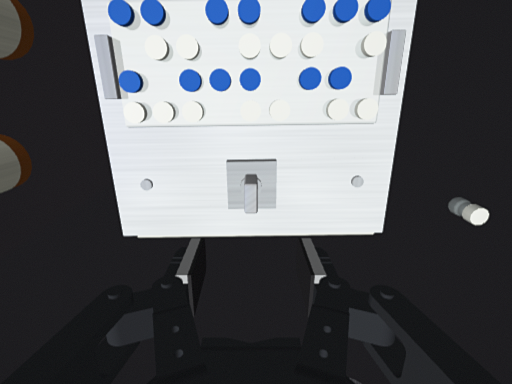

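The pin stands upright with its collar on the boss, tab top at about (251,198) as predicted, and the gripper is clear. Handing in.

```bash
python3 -c "
from plant import robot
print(robot.sign_off())"
```

```text
the job is handed in; nothing more can be done
None
```

The lock pin is through the bush and the strip's hole with its collar down on the boss. It is released and the gripper is clear; the jack screw and everything else were left untouched, and I handed the job in at about 13 s (no verdict came back).

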